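# Fit the slotted drive sleeve onto the positioner spindle

## Robot

A 6-joint arm with a two-finger parallel gripper is mounted at the origin on a cart in front of the work surface, level with it; the furniture and walls round the work are solid. World frame = base frame: x ahead of the robot, y to its left, z up, the work surface at z = 0. Lengths are in mm, angles in rad, forces in N, time in s.
With the tool pointing down it reaches from about 400 to 925 mm from the base axis. Payload 12.5 kg.
Tool frame: the origin (TCP) lies between the finger pads; the fingertips stand env.tip_extent ahead of it and the grasp point (between the pads) lies 11 mm behind it (env.tip_extent is the distance from the TCP to the fingertips, in mm); z points along the fingers, y is the line along which they close (so a half turn about z gives the same grasp; the last joint's range is limited). The gripper opens to 95 mm and grips with 3 to 60 N. Pads are 20 mm wide; open, the fingers measure 119 mm over their backs; the gripper's body (75 mm by 180 mm) begins 59 mm behind the grasp point.
Start: joints at [1.202, 0.491, 1.559, -0, 1.092, -0.106], TCP at [162.348, 603.564, 222.661] pointing down, gripper open.
Joint ranges: [-3.1, 3.1], [-0.84, 2.19], [0.05, 2.79], [-1.13, 4.28], [0.06, 2.93], [-2.69, 2.69]. Speed limits (rad/s): [2.22, 2.22, 2.79, 3.14, 3.14, 3.14].

## Interface

Orientations are given as [roll, pitch, yaw] about the fixed x, y, z axes, in that order (R = Rz(yaw) Ry(pitch) Rx(roll)).
In Python, from cell import env gives the robot as it stands.
- The arm moves only by the tool carry_out, never from a script. Its argument "motion" is a list of rows, each a list of 5 numbers: the shift along the tool's x, y, z in mm, then the turn about the tool's z in degrees, then the closure, from 0 (fully open) to 1 (shut). A call has 1 to 12 rows; each row shifts and turns the commanded pose from where the row before left it, along the tool's axes as they then stand; what a row does not reach is not made up. A row lasts 1/10 s, in which the tool goes at most 50 mm and 8.59 degrees, less where a joint would pass 70% of its speed; a pose out of reach is approached as far as the arm can. A call with a gripper value outside its range is refused whole. The fingers move at their own pace and stop on an object; the grip force is fixed at half the most. Time passes only in rows, so rows that do not move let the fingers close. It gives the time, the measured TCP pose, the force, the opening and the grip force at its end, in the units of the state.
- env.state(): the state, without advancing time (a new reading comes with each control period).
- env.read_camera(name): name is "scene" or "top" or "wrist"; returns a dict with "color" (480x640x3 uint8, red, green, blue), "K" (3x3 intrinsics, pixels), "dist" ([k1, k2, p1, p2, k3] as OpenCV has them; the pictures are not rectified), "R" (3x3) and "t" (3): a world point X has camera coordinates R X + t; the wrist camera has in their place "hand_eye" (4x4, takes a point from camera to tool coordinates, whose origin is the TCP and whose axes are the flange's). Camera axes: x right, y down, z forward; pixel columns grow to the right and rows downward; lengths in mm; the calibration is good to about 2 mm. A picture is of the moment at which its call begins: read the wrist's pose just before it. There is no depth.
- env.job_done(): hands the job in; it is judged then, once.
The state is a dict: "t": time; "joints": joint angles; "qvel": joint speeds; "tau": joint torques, N m; "eef_pos": TCP position; "tcp_rot": TCP orientation; "ft_force": force on the tool from outside, world axes, zero at the start; "moment": the same for the moment, N m; "opening": opening from 0.0 (shut) to 1.0 (fully open); "grip_force": force on a finger pad.
Only numpy, scipy, OpenCV 4.12 (cv2) and the standard library are available. Lean on these libraries where they do the work, as an engineer would, in place of code of your own. Each camera call takes 0.05 s, during which the arm holds its last target. There are 200 camera calls.

## Task

Take the brass sleeve out of its leaning cradle, slide it slots-down over the upright shaft of the blue positioner spindle, and turn it until its slots drop over the red drive dogs and it sits fully home, flush on the hub. Do not ram it down; let go of it, and leave the spray can, the jar and the tape measure where they stand.

Things in the scene. Friction and masses are not known exactly. Their poses are not given: they have to be found in the camera images.
- sleeve: brass tube, 110 mm long, outside 50, bore 33, 0.42 kg. Origin on its axis at the slotted end, z along the axis to the plain end. Three slots in that end: 14 mm deep, about 13 wide, 120 degrees apart, one on its x axis. It rests in the cradle slotted end down, z leaning 35 degrees from vertical. The last 48 mm at the plain end stand clear of the cradle: grip there, across, along the cradle's y
- sleeve_top (a point): centre of the sleeve's plain end, 110 mm along z from the sleeve's origin
- cradle: fixed green cradle, footprint 150 x 90 mm, two V plates and a stop that hold the sleeve. Origin on the bench under its middle; the sleeve's upper end leans towards the cradle's -x (about towards the robot), square to its y
- spindle: blue fixed bench spindle, flange diameter 140 mm; origin on the bench on the vertical shaft axis. Steel shaft, diameter 30 mm, its top 20 mm tapering to 12 mm. Round it on the braked hub (diameter 76) three red dogs 120 degrees apart, 6 wide, 11 high, out to 24 mm from the axis. A sleeve not lined up (within about 6 degrees) rests on the dogs, 11 mm too high
- shaft_seat (a point): on the shaft axis in the top face of the hub, 60 mm above the bench: where the sleeve's origin must come to rest. The angle at which the hub and its dogs stand differs each time and does NOT follow from any pose given here: find it by sight or touch
- shaft_tip (a point): centre of the shaft's tip, 155 mm above the bench
- spray_can: red spray can, diameter 60, height 187 mm, bystander; origin under its middle
- jar: small white jar with orange cap, diameter 44, height 102 mm, bystander; origin under its middle
- tape: yellow tape measure, 32 x 80 x 62 mm, bystander; origin under its middle
Things that resemble listed ones, but are neither listed nor needed, are in the scene too. There is more than one size of the sleeve; the one meant has the size given above.

How it is judged (in metres and radians):
On the way:
1. the sleeve is upright over the shaft, its foot below the tip but still above the dogs (z of sleeve in the frame of shaft_seat between 0.006 and 0.075 m and horizontal distance between sleeve and shaft_seat below 0.008 m and angle between sleeve's own z axis and vertical below 0.2 rad), for 0.1 s.
At the end, for the whole second after the job is handed in: the sleeve stands slots-down on the hub, its foot within 3 mm of the hub's face, within 4 mm of the shaft axis, tilted less than 3 degrees, released and at rest (z of sleeve in the frame of shaft_seat below 0.003 m and horizontal distance between sleeve and shaft_seat below 0.004 m and angle between sleeve's own z axis and vertical below 0.05 rad and linear speed of sleeve below 0.02 m/s); the robot touches nothing.
It fails at once if the sleeve is rammed against the spindle with more than 120 N (contact force between sleeve and spindle above 120 N).
It fails at once if the spray can is moved by more than 30 mm (distance of spray_can from where it was at the start of the episode above 0.03 m).
It fails at once if the jar is moved by more than 30 mm (distance of jar from where it was at the start of the episode above 0.03 m).
It fails at once if the tape measure is moved by more than 30 mm (distance of tape from where it was at the start of the episode above 0.03 m).
It also fails if it takes over 72 s, if anything falls off the work surface, if the arm or the gripper's body presses on something with over 40 N, if the wrist force passes 120 N, or if a joint passes its speed limit or range.

## Working session

There is one attempt and no reset: what is moved stays moved. The work goes in short steps, Python scripts to look and compute and a tool call to move; the robot and the scene stay as the last step left them, time stands still between calls to the robot, and variables do not carry over. Pictures are saved under pics/ and viewed, at most 10 in all, crops included, and the job is handed in when it is done.

Besides the shell and the picture viewer there is one more tool, called after "Call:" in YAML: its name, and indented under it one key for each argument. carry_out: Moves the arm, as the interface text tells. Its arguments: {"type":"object","properties":{"motion":{"type":"array"}},"required":["motion"]}

```bash
ls; mkdir -p pics
python3 - <<'E'
from cell import env
import cv2
s=env.state(); print({k:s[k] for k in s}); print(env.tip_extent)
for n in("scene","top"):
    c=env.read_camera(n); cv2.imwrite(f"pics/{n}0.png",c["color"][:,:,::-1]); print(n,c["K"],c["dist"],c["R"],c["t"])
c=env.read_camera("wrist");print(c["K"],c["dist"],c["hand_eye"])
E
```

```text
pics
{'t': 0.0, 'joints': array([ 1.20238862e+00,  4.91560725e-01,  1.55948037e+00, -2.03418859e-05,
        1.09167330e+00, -1.05607434e-01]), 'qvel': array([ 1.09259307e-03,  4.34614252e-04, -1.34885919e-04,  1.12678792e-03,
       -1.71884441e-05, -2.66736433e-03]), 'tau': array([ 3.46296665e-04, -6.12640214e+01, -2.58182949e+01,  6.93105720e-02,
        4.83004865e-02, -1.08614649e-04]), 'eef_pos': array([162.26495512, 603.31621028, 222.05036856]), 'tcp_rot': array([-3.14047526e+00, -1.00303738e-04,  2.87880171e+00]), 'ft_force': array([ 0.06142185, -0.30357743, -0.39352828]), 'moment': array([0.04573866, 0.0088462 , 0.00478362]), 'grip_force': 0.0, 'opening': 0.9988234322533018}
8.0
scene [[462.69821933   0.         322.68302806]
 [  0.         462.69821933 238.45074342]
 [  0.           0.           1.        ]] [0.01152207 0.         0.         0.         0.        ] [[ 0.85878251 -0.51205379  0.01713224]
 [-0.31440519 -0.55311229 -0.77150254]
 [ 0.40452685  0.65716642 -0.63599554]] [-608.01815449   70.82659051 1095.80574642]
top [[533.80978693   0.         318.40431422]
 [  0.         533.80978693 237.93597549]
 [  0.           0.           1.        ]] [-0.10396743  0.          0.          0.          0.        ] [[ 0.00729366 -0.99977131  0.02010321]
 [-0.98874572 -0.01021445 -0.14925669]
 [ 0.1494279  -0.01878834 -0.9885941 ]] [-322.36967658  519.04193806 1481.58148926]
[[416.4605583    0.         317.1377523 ]
 [  0.         416.4605583  239.64795721]
 [  0.           0.           1.        ]] [-0.05064616  0.          0.          0.          0.        ] [[ 6.76707263e-04 -9.60123528e-01 -2.79575310e-01  7.87506033e+01]
 [ 9.99999720e-01  5.60735497e-04  4.94792374e-04 -5.41930154e-01]
 [-3.18293999e-04 -2.79575567e-01  9.60123639e-01 -1.61562217e+02]
 [ 0.00000000e+00  0.00000000e+00  0.00000000e+00  1.00000000e+00]]
```

View pics/scene0.png

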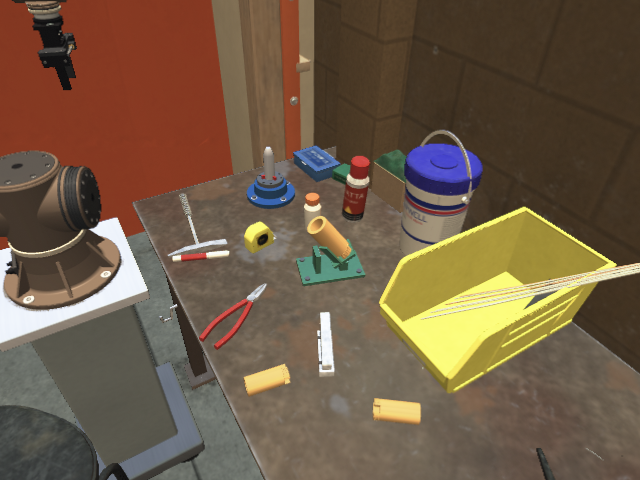

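View pics/top0.png

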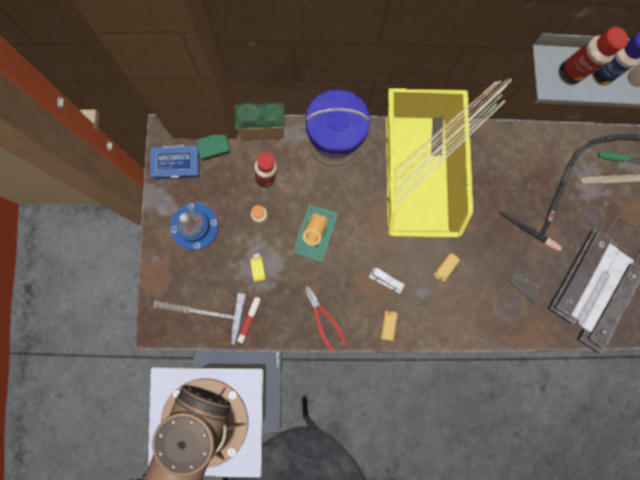

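The scene view shows these candidates for the sleeve:
- brass tube leaning in the green cradle (scene 328,238; top 316,230)
- loose tube (scene 267,379; top 390,325)
- loose tube (scene 397,411; top 447,267)

I choose the leaning one in the cradle. The spindle is at scene 268,180 and top 193,226. Next come the coarse positions and a close crop.

```bash
cat > h.py <<'E'
import numpy as np, cv2
from scipy.spatial.transform import Rotation as Ro
from cell import env
def cam(n):
    s=env.state(); c=env.read_camera(n)
    if n=="wrist":
        T=np.eye(4);T[:3,:3]=Ro.from_euler("xyz",s["tcp_rot"]).as_matrix();T[:3,3]=s["eef_pos"]
        W=T@c["hand_eye"]; c["R"]=W[:3,:3].T; c["t"]=-c["R"]@W[:3,3]
    c["o"]=-c["R"].T@c["t"]; c["t"]=np.array(c["t"]); return c
def ray(c,p):
    q=cv2.undistortPoints(np.array([[p]],float),c["K"],c["dist"])[0,0]
    d=c["R"].T@np.array([q[0],q[1],1]); return d/np.linalg.norm(d)
def plane(c,p,z):
    d=ray(c,p); return c["o"]+d*(z-c["o"][2])/d[2]
def tri(*cp):
    A=np.zeros((3,3));b=np.zeros(3)
    for c,p in cp:
        d=ray(c,p);M=np.eye(3)-np.outer(d,d);A+=M;b+=M@c["o"]
    X=np.linalg.solve(A,b)
    return X,[round(float(np.linalg.norm((np.eye(3)-np.outer(ray(c,p),ray(c,p)))@(X-c["o"]))),1) for c,p in cp]
def proj(c,X):
    return cv2.projectPoints(np.array([X],float),cv2.Rodrigues(np.array(c["R"]))[0],c["t"],c["K"],c["dist"])[0][0,0]
E
python3 - <<'E'
from h import *
a=cam("scene");b=cam("top")
print("sleeve top",tri((a,(319,225)),(b,(310,237))))
print("tip",tri((a,(267,149)),(b,(193,223))))
# green plate corners in top
hs=cv2.cvtColor(b["color"],cv2.COLOR_RGB2HSV); m=cv2.inRange(hs,(65,60,30),(95,255,255)); m[:195]=0;m[270:]=0;m[:,:280]=0;m[:,350:]=0
p=cv2.findNonZero(m); r=cv2.minAreaRect(p); print(r,[plane(b,q,8).round(0) for q in cv2.boxPoints(r)])
f=lambda im,x,y,w,h,s:cv2.resize(im[y:y+h,x:x+w],None,fx=s,fy=s,interpolation=cv2.INTER_CUBIC)
A=f(a["color"],285,200,90,90,4.4);B=f(b["color"],270,190,90,90,4.4)
cv2.imwrite("pics/crop1.png",np.hstack([A,B])[:,:,::-1])
E
```

```text
sleeve top (array([ 514.71847644, -295.32573301,  131.52721989]), [4.4, 4.4])
tip (array([541.01921713,  14.77571367, 165.71579491]), [1.5, 1.5])
((314.8999938964844, 232.80001831054688), (30.04163360595703, 49.64775466918945), 18.434946060180664) [array([ 486., -244.,    8.]), array([ 626., -289.,    8.]), array([ 599., -373.,    8.]), array([ 459., -327.,    8.])]
```

View pics/crop1.png

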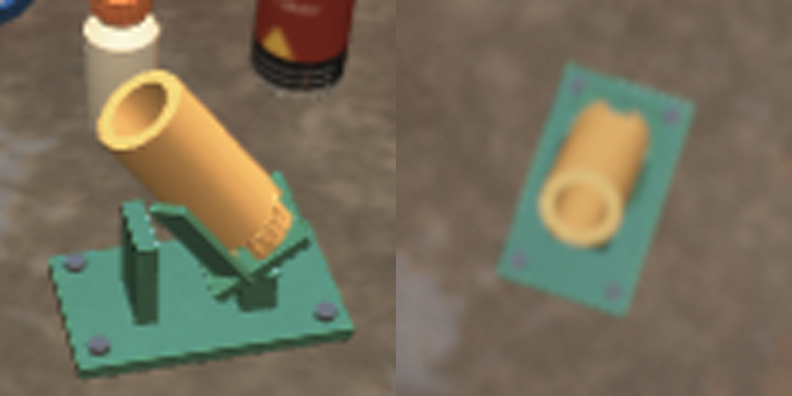

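The crop confirms the choice: the long tube stands plain end up, with the slots at its lower end. Its opening is at scene (317,225) and top (312,237). I'll move the wrist camera over the spindle.

Call:
carry_out:
  motion:
    - [-35,-32,-4,0,0]
    - [-35,-32,-4,0,0]
    - [-35,-32,-4,0,0]
    - [-35,-32,-4,0,0]
    - [-35,-32,-4,0,0]
    - [-35,-32,-4,0,0]
    - [-35,-32,-4,0,0]
    - [-35,-32,-4,0,0]
    - [-35,-32,-4,0,0]
    - [-35,-32,-4,0,0]
    - [-35,-32,-4,0,0]
    - [-35,-32,-4,0,0]

```text
t: 1.45
eef_pos: [468.9, 121.8, 271.0]
tcp_rot: [3.141, 0.0, 2.879]
ft_force: [1.8, 1.1, -0.1]
opening: 1.001
grip_force: 0.0
```

Run:
```python
from h import *
import pickle
c=cam("wrist"); pickle.dump(c,open("w1.pkl","wb")); print(proj(c,[541,15,155]),proj(c,[541,15,60]))
```

```text
[207.14504853 359.33357081] [231.36375164 305.79151332]
```

Call:
carry_out:
  motion:
    - [-32,-28,0,0,0]
    - [-32,-28,0,0,0]
    - [-32,-28,0,0,0]
    - [0,0,0,0,0]
    - [0,0,0,0,0]

```text
t: 2.0
eef_pos: [539.0, 17.0, 270.2]
tcp_rot: [3.142, -0.001, 2.877]
ft_force: [-1.1, 0.2, -0.4]
opening: 0.998
grip_force: 0.0
```

Run:
```python
from h import *
import pickle
c=cam("wrist"); pickle.dump(c,open("w2.pkl","wb")); print(env.state()["eef_pos"],proj(c,[541,15,155]),proj(c,[541,15,60]))
d=pickle.load(open("w1.pkl","rb"))
cv2.imwrite("pics/w12.png",np.hstack([cv2.resize(d["color"],(400,300)),c["color"][90:390,120:520]])[:,:,::-1])
```

```text
[538.66055025  17.76249599 270.38335574] [315.65583245 240.6562237 ] [315.97344526 211.38416907]
```

View pics/w12.png

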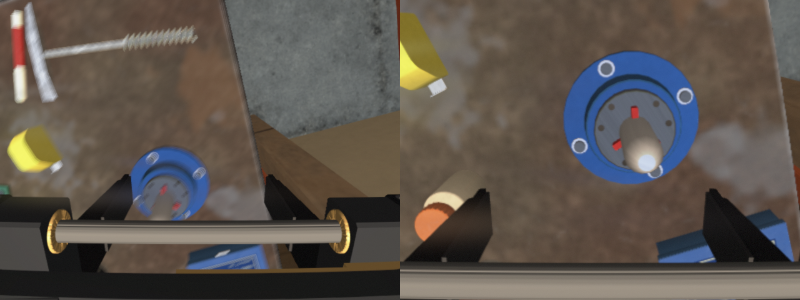

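The right view shows the tip at about (367,252) in full-frame pixels, and two red dogs at about (354,203) and (337,233). Now the spindle axis and dog angles.

Run:
```python
from h import *
import pickle
c=pickle.load(open("w2.pkl","rb"));a=cam("scene");b=cam("top")
def cent(m): 
    M=cv2.moments(m,True);return np.array([M["m10"],M["m01"]])/M["m00"],int(M["m00"])
g=c["color"];m=np.zeros((480,640),np.uint8);m[235:270,345:390]=(g[235:270,345:390].min(2)>175)
p,n=cent(m);print("tip px",p,n)
print("w2+scene",tri((c,p),(a,(267.5,149))),"w2+top",tri((c,p),(b,(193,223))),"155 plane",plane(c,p,155))
# flange circle: outer contour of blue in w2 and top
def ell(c,roi,z):
    x0,y0,x1,y1=roi;h=cv2.cvtColor(c["color"],cv2.COLOR_RGB2HSV);m=np.zeros((480,640),np.uint8);m[y0:y1,x0:x1]=cv2.inRange(h,(100,140,40),(125,255,255))[y0:y1,x0:x1]
    k=max(cv2.findContours(m,cv2.RETR_EXTERNAL,cv2.CHAIN_APPROX_NONE)[0],key=cv2.contourArea)
    k=cv2.convexHull(k)[:,0]
    P=np.array([plane(c,q,z)[:2] for q in k]);(x,y),r=cv2.minEnclosingCircle(P.astype(np.float32));
    A=np.c_[2*P,np.ones(len(P))];s=np.linalg.lstsq(A,(P**2).sum(1),rcond=None)[0];return (x,y,r),s[:2],np.sqrt(s[2]+s[:2]@s[:2])
for z in(0,12,20):print(z,ell(c,(275,130,425,280),z),ell(b,(160,195,225,255),z))
# dogs
X=plane(c,p,155)
h=cv2.cvtColor(g,cv2.COLOR_RGB2HSV);m=cv2.inRange(h,(0,150,80),(8,255,255))|cv2.inRange(h,(172,150,80),(180,255,255));m[:150]=0;m[270:]=0;m[:,:290]=0;m[:,420:]=0
n,l,st,ce=cv2.connectedComponentsWithStats(m)
for i in range(1,n):
    if st[i,4]>8:
        ys,xs=np.where(l==i);Q=plane(c,ce[i],68)
        print(st[i],ce[i],Q.round(1),np.degrees(np.arctan2(*(Q-X)[1::-1])).round(1),np.linalg.norm((Q-X)[:2]).round(1))
cv2.imwrite("pics/dog.png",cv2.resize(g[150:270,290:430],None,fx=5,fy=5,interpolation=cv2.INTER_CUBIC)[:,:,::-1])
```

```text
tip px [366.53405018 252.15770609] 279
w2+scene (array([560.05406712,  47.75513003, 145.85509782]), [1.4, 1.4]) w2+top (array([561.26360784,  38.52291061, 110.17809583]), [15.6, 15.6]) 155 plane [558.35752721  47.12361595 155.        ]
0 ((561.6851806640625, 47.51752853393555, 71.3516616821289), array([561.62789738,  47.30992859]), np.float64(71.0239985401015)) ((536.2881469726562, 38.50103759765625, 63.11982727050781), array([542.54569308,  42.20924416]), np.float64(53.81025011193105))
12 ((558.9430541992188, 47.22592544555664, 69.36872863769531), array([558.88737481,  47.02414864]), np.float64(69.05016946445042)) ((534.4119873046875, 35.96208953857422, 62.63072967529297), array([540.62102732,  39.64155898]), np.float64(53.39328712694936))
20 ((557.1150512695312, 47.03163146972656, 68.04684448242188), array([557.06035977,  46.83362868]), np.float64(67.73428341401339)) ((533.1611938476562, 34.26945495605469, 62.304664611816406), array([539.33791681,  37.92976887]), np.float64(53.11531180362915))
[351 197   7  11  69] [354.26086957 201.92753623] [539.9  50.5  68. ] 169.6 18.8
[333 230   9  10  60] [336.91666667 234.66666667] [565.1  28.2  68. ] -70.5 20.1
```

View pics/dog.png

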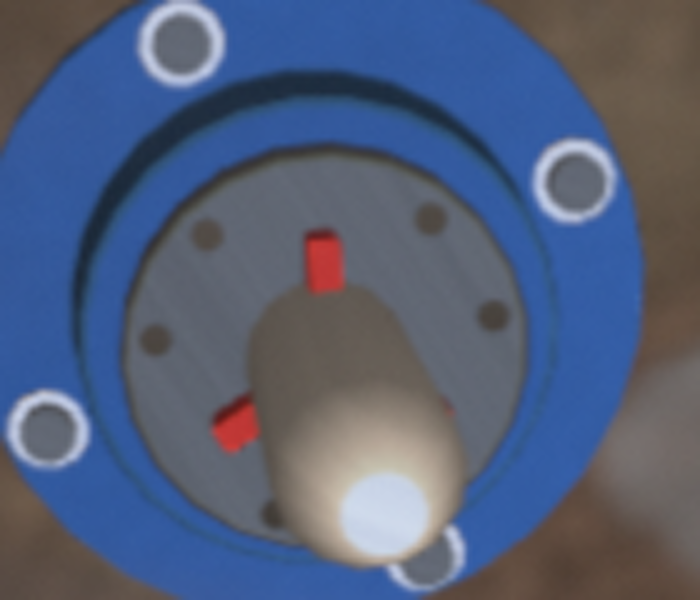

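The dogs lie at world angles of 169.6°, −70.5° and (hidden) 49.5°. The spindle axis is at about (558.6, 47.1), and tip and flange agree. On to the cradle, with two wrist views.

Call:
carry_out:
  motion:
    - [-7.5,-39,0,3,0]
    - [-7.5,-39,0,0,0]
    - [-7.5,-39,0,0,0]
    - [-7.5,-39,0,0,0]
    - [-7.5,-39,0,0,0]
    - [-7.5,-39,0,0,0]
    - [0,0,0,0,0]
    - [0,0,0,0,0]

```text
t: 2.95
eef_pos: [511.2, -218.6, 270.7]
tcp_rot: [3.141, -0.0, 2.826]
ft_force: [-2.1, 1.7, -0.1]
opening: 0.997
grip_force: 0.0
```

Run:
```python
from h import *
import pickle
c=cam("wrist"); pickle.dump(c,open("w3.pkl","wb")); print(env.state()["eef_pos"],env.state()["tcp_rot"])
```

```text
[ 511.33593047 -217.94924222  270.70403719] [ 3.14124723e+00 -9.21338176e-05  2.82700327e+00]
```

Call:
carry_out:
  motion:
    - [-7.5,-39,0,0,0]
    - [-7.5,-39,0,0,0]
    - [0,0,0,0,0]
    - [0,0,0,0,0]

```text
t: 3.4
eef_pos: [501.7, -296.8, 270.5]
tcp_rot: [3.141, -0.0, 2.827]
ft_force: [-0.6, 1.0, 0.1]
opening: 1.001
grip_force: 0.0
```

Run:
```python
from h import *
import pickle
c=cam("wrist"); pickle.dump(c,open("w4.pkl","wb")); print(env.state()["eef_pos"],env.state()["tcp_rot"],env.state()["joints"])
d=pickle.load(open("w3.pkl","rb"))
pd=proj(d,[525,-300,80]);pc=proj(c,[525,-300,80]);print(pd,pc)
def crop(c,p):
    x=int(np.clip(p[0]-130,0,380));y=int(np.clip(p[1]-130,0,220));print(x,y);return cv2.resize(c["color"][y:y+260,x:x+260],(400,400),interpolation=cv2.INTER_CUBIC)
cv2.imwrite("pics/w34.png",np.hstack([crop(d,pd),crop(c,pc)])[:,:,::-1])
```

```text
[ 501.74813311 -296.34247589  270.60091619] [ 3.14109675e+00 -2.62533328e-04  2.82758365e+00] [-6.46999908e-01  3.85749334e-01  1.60216846e+00  4.18681659e-04
  1.15408511e+00 -1.90395671e+00]
[235.5348947  255.31841746] [322.16829264 239.06647536]
105 125
192 109
```

View pics/w34.png

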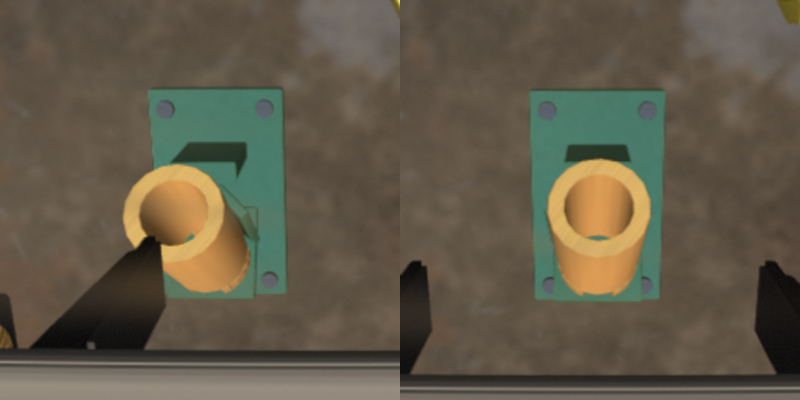

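Run:
```python
from h import *
import pickle
d=pickle.load(open("w3.pkl","rb"));c=pickle.load(open("w4.pkl","rb"));a=cam("scene");b=cam("top")
pd=(218.1,262.8);pc=(321.3,243.5)
print("top",tri((d,pd),(c,pc)),tri((d,pd),(c,pc),(a,(316.8,225)),(b,(312.3,237))))
X,_=tri((d,pd),(c,pc));ps=np.radians(162);u=np.array([.5736*np.cos(ps),.5736*np.sin(ps),.8192])
G=X-20*u;print("grasp pt",G)
s=env.state();R=Ro.from_euler("xyz",s["tcp_rot"]).as_matrix();print("shift for grasp at 11 behind TCP",R.T@(G-s["eef_pos"])+[0,0,11])
B=[plane(c,((x-400)*.65+192,y*.65+109),10) for x,y in((547,110),(648,110),(549,285),(646,284))]
print([q[:2].round(0) for q in B],np.degrees(np.arctan2(*((B[0]+B[1]-B[2]-B[3])[1::-1]))))
print("cradle mid",sum(B)/4, "proj foot",proj(c,X-110*u))
cv2.imwrite("pics/slot.png",np.hstack([cv2.resize(d["color"][240:330,180:280],(400,360),interpolation=cv2.INTER_CUBIC),cv2.resize(c["color"][240:330,270:370],(400,360),interpolation=cv2.INTER_CUBIC)])[:,:,::-1])
```

```text
top (array([ 511.74246267, -297.17984989,  138.34479186]), [0.0, 0.0]) (array([ 511.82344749, -298.44210722,  135.52760965]), [0.7, 1.3, 0.4, 2.1])
grasp pt [ 522.65298303 -300.72489285  121.96079186]
shift for grasp at 11 behind TCP [-21.16664382   2.11244231 159.8337917 ]
[array([ 475., -320.]), array([ 495., -256.]), array([ 593., -359.]), array([ 614., -293.])] 162.12645574386474
cradle mid [ 544.37062346 -307.28525886   10.        ] proj foot [320.15655944 278.40783361]
```

View pics/slot.png

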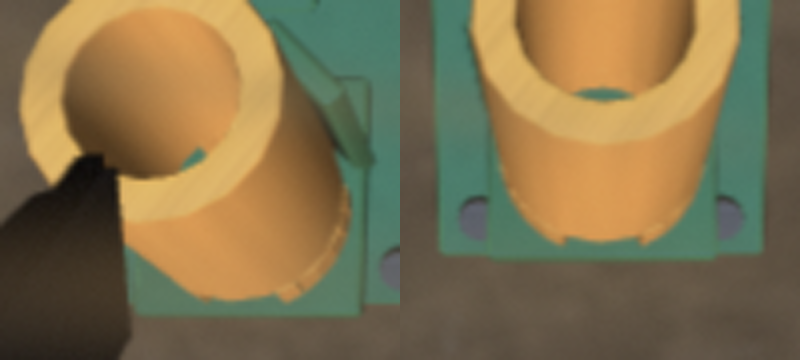

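Slot edges sit symmetric about the upper side of the foot (w4 at about x=310 and 330, y=300), so one slot faces up. Upright, it will point to world −18°. The dogs then need a tool turn of about +52°. Going to grasp.

Call:
carry_out:
  motion:
    - [-10.5,0.5,30,0,0]
    - [-10.5,0.5,30,0,0]
    - [0,0,35,0,0]
    - [0,0,30,0,0]
    - [0,0,20,0,0]
    - [0,0,16,0,0]
    - [0,0,0,0,0]
    - [0,0,0,0,1]
    - [0,0,0,0,1]
    - [0,0,0,0,1]
    - [0,0,0,0,1]
    - [0,0,0,0,1]

```text
t: 4.75
eef_pos: [521.8, -303.5, 110.0]
tcp_rot: [-3.142, 0.001, 2.826]
ft_force: [-0.1, 0.5, -0.1]
opening: 0.636
grip_force: 0.0
```

Call:
carry_out:
  motion:
    - [0,0,0,0,1]
    - [0,0,0,0,1]
    - [0,0,0,0,1]
    - [0,0,0,0,1]
    - [0,0,0,0,1]

```text
t: 5.25
eef_pos: [522.4, -301.5, 110.2]
tcp_rot: [3.139, 0.0, 2.826]
ft_force: [4.0, 13.1, 6.7]
opening: 0.515
grip_force: 30.0
```

Call:
carry_out:
  motion:
    - [0,0,-10,0,1]
    - [0,0,-20,0,1]
    - [0,0,-35,0,1]
    - [0,0,-40,0,1]
    - [0,0,-40,0,1]
    - [0,0,-25,0,1]
    - [0,0,-5,0,1]
    - [0,0,0,0,1]

```text
t: 6.05
eef_pos: [521.5, -303.4, 284.3]
tcp_rot: [3.142, -0.0, 2.826]
ft_force: [-0.4, -0.2, -4.5]
opening: 0.511
grip_force: 29.9
```

Run:
```python
from h import *
s=env.state();print(s["eef_pos"],s["opening"],s["grip_force"],s["ft_force"],s["moment"])
a=cam("scene");w=cam("wrist");T=s["eef_pos"];p=proj(a,T);print(p)
x,y=int(p[0])-65,int(p[1])-50
cv2.imwrite("pics/held.png",np.hstack([cv2.resize(a["color"][y:y+130,x:x+130],(400,400),interpolation=cv2.INTER_CUBIC),cv2.resize(w["color"],(400,300)) if 0 else cv2.resize(w["color"][150:450,170:470],(400,400))])[:,:,::-1])
```

```text
[ 521.4521711  -303.35421037  284.2716427 ] 0.5110359650435102 29.943570754257962 [-0.38836125 -0.24056068 -4.53630962] [-0.00812782  0.0702722   0.02891314]
[322.68289547 166.20019103]
```

View pics/held.png

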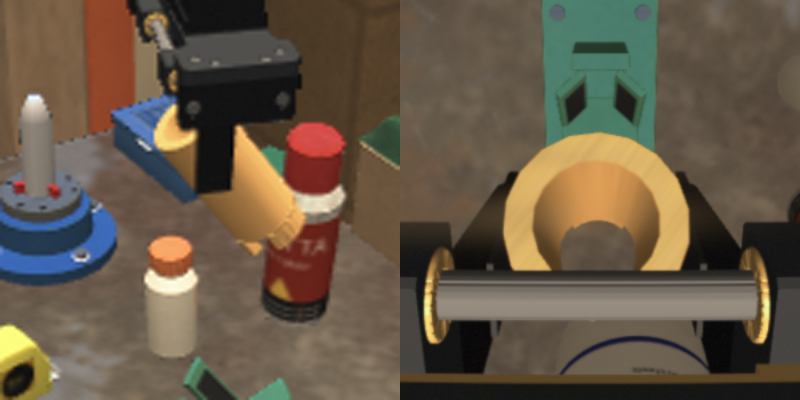

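Gripped 20 mm below the plain end and still leaning; the foot is at scene ≈(345,192) and the top at ≈(315,157). The tool can't tilt, so I'll set the foot over the tapered tip and push sideways, letting the shaft pivot the sleeve upright between the pads. First, the lean check and the tool target.

Run:
```python
from h import *
a=cam("scene");s=env.state();R=Ro.from_euler("xyz",s["tcp_rot"]).as_matrix();T=s["eef_pos"]
f=lambda p:R.T@(a["o"]+ray(a,p)*(((T-a["o"])@R[:,1])/(ray(a,p)@R[:,1]))-T)
t=f((314.6,156.6));b=f((345.4,191.7));print(t,b,np.linalg.norm(t-b),np.degrees(np.arctan2(*(t-b)[[0,2]]))) 
sp=np.array([558.6,47.1,0])
for yaw in(109.5,):
    y=np.radians(yaw);tx=np.array([np.cos(y),np.sin(y),0])
    print("TCP target",sp+tx*55, "shift in present tool axes",R.T@(sp+tx*55-T*[1,1,0]))
```

```text
[ 1.64158359e+01  6.30745456e-15 -2.51132725e+01] [-5.10529212e+01 -5.39290834e-14  6.59468129e+01] 113.33125056159973 143.46430263212648
TCP target [540.24062274  98.94528201   0.        ] shift in present tool axes [106.54106041 388.14547124   0.76107814]
```

Call:
carry_out:
  motion:
    - [5,18,0,0,1]
    - [10,37,0,0,1]
    - [10,37,0,0,1]
    - [10,37,0,0,1]
    - [10,37,0,0,1]
    - [10,37,0,0,1]
    - [10,37,0,0,1]
    - [10,37,0,0,1]
    - [10,37,0,0,1]
    - [10,37,0,0,1]
    - [8,26,0,0,1]
    - [3.5,11,0,0,1]

```text
t: 7.4
eef_pos: [539.9, 101.2, 283.7]
tcp_rot: [-3.141, -0.002, 2.829]
ft_force: [0.5, -1.0, -4.9]
opening: 0.514
grip_force: 29.9
```

Call:
carry_out:
  motion:
    - [0,0,0,7.5,1]
    - [0,0,0,7.5,1]
    - [0,0,0,7.5,1]
    - [0,0,0,7.5,1]
    - [0,0,0,7.5,1]
    - [0,0,0,7.5,1]
    - [0,0,0,7.5,1]
    - [0,0,0,0,1]
    - [0,0,0,0,1]

```text
t: 8.3
eef_pos: [540.5, 98.3, 284.2]
tcp_rot: [-3.141, -0.0, 1.914]
ft_force: [-0.2, 0.1, -4.6]
opening: 0.511
grip_force: 29.9
```

```bash
cat > st.py <<'E'
from h import *
s=env.state();R=Ro.from_euler("xyz",s["tcp_rot"]).as_matrix();T=s["eef_pos"]
print("t",s["t"],"pos",T.round(1),"yaw",np.degrees(s["tcp_rot"][2]).round(1),"F",s["ft_force"].round(1),"M",s["moment"].round(2),s["opening"],s["grip_force"])
print("axis in tool frame (x,y)",(R.T@(np.array([558.6,47.1,T[2]])-T)).round(1),"j6",s["joints"][5])
E
python3 st.py
python3 - <<'E'
from h import *
import pickle
a=cam("scene");c=cam("wrist");p=proj(a,env.state()["eef_pos"]);x,y=int(p[0])-60,int(p[1])-50
cv2.imwrite("pics/over.png",np.hstack([cv2.resize(a["color"][y:y+130,x:x+130],(400,400),interpolation=cv2.INTER_CUBIC),cv2.resize(c["color"][180:430,200:450],(400,400))])[:,:,::-1]);print(x,y)
E
```

```text
t 8.3 pos [540.5  98.3 284.2] yaw 109.6 F [-0.2  0.1 -4.6] M [-0.09  0.06  0.01] 0.5113321232600885 29.94373992551118
axis in tool frame (x,y) [-54.3  -0.2  -0. ] j6 -0.28331214834727697
189 44
```

View pics/over.png

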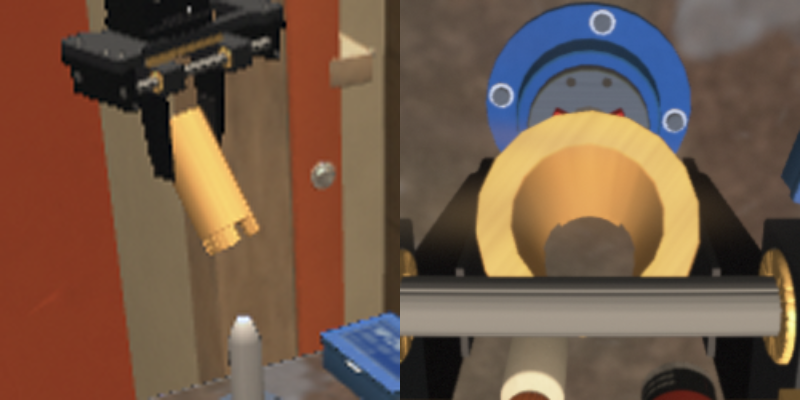

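The foot sits above the tip, and in the wrist view two dogs lie symmetrically about the tool's x axis, matching the slot arrangement. Lowering onto the taper.

Call:
carry_out:
  motion:
    - [0,0,20,0,1]
    - [0,0,20,0,1]
    - [0,0,12,0,1]
    - [0,0,8,0,1]
    - [0,0,7,0,1]
    - [0,0,6,0,1]
    - [0,0,0,0,1]

```text
t: 9.1
eef_pos: [540.6, 98.5, 211.2]
tcp_rot: [-3.141, -0.0, 1.91]
ft_force: [-0.1, 0.4, -4.5]
opening: 0.512
grip_force: 29.9
```

Call:
carry_out:
  motion:
    - [-5,0,0,0,1]
    - [-5,0,0,0,1]
    - [-5,0,0,0,1]
    - [0,0,0,0,1]

```text
t: 9.5
eef_pos: [546.4, 84.6, 213.0]
tcp_rot: [3.139, -0.001, 1.909]
ft_force: [-1.9, 6.3, 3.0]
opening: 0.515
grip_force: 30.0
```

```bash
python3 st.py
```

```text
t 9.5 pos [546.4  84.6 213. ] yaw 109.4 F [-1.9  6.3  3. ] M [1.31 0.32 0.01] 0.5148069373015587 30.000185968319784
axis in tool frame (x,y) [-39.4  -0.9  -0. ] j6 -0.3065398486917827
```

Call:
carry_out:
  motion:
    - [-5,0,0,0,1]
    - [-5,0,0,0,1]
    - [-5,-0.5,0,0,1]
    - [0,0,0,0,1]

```text
t: 9.9
eef_pos: [551.1, 70.1, 213.0]
tcp_rot: [3.138, -0.001, 1.909]
ft_force: [-0.0, 5.0, 2.0]
opening: 0.514
grip_force: 30.0
```

Call:
carry_out:
  motion:
    - [-5,0,0,0,1]
    - [-5,0,0,0,1]
    - [-4,0,0,0,1]
    - [0,0,0,0,1]

```text
t: 10.3
eef_pos: [555.6, 56.9, 212.9]
tcp_rot: [3.139, -0.001, 1.909]
ft_force: [-0.6, 4.2, 1.6]
opening: 0.513
grip_force: 30.0
```

```bash
python3 st.py
```

```text
t 10.3 pos [555.6  56.9 212.9] yaw 109.4 F [-0.6  4.2  1.6] M [1.13 0.16 0.03] 0.5130331382033381 29.999861654941924
axis in tool frame (x,y) [-10.2  -0.4  -0. ] j6 -0.3564451514541536
```

Call:
carry_out:
  motion:
    - [-5,0,0,0,1]
    - [-4,-0.4,0,0,1]
    - [0,0,0,0,1]
    - [-1,0,5,0,1]
    - [0,0,5,0,1]
    - [0,0,0,0,1]

```text
t: 10.9
eef_pos: [558.0, 47.6, 201.6]
tcp_rot: [3.141, -0.001, 1.91]
ft_force: [0.9, 5.1, -7.3]
opening: 0.515
grip_force: 30.0
```

```bash
python3 st.py
```

```text
t 10.9 pos [558.   47.6 201.6] yaw 109.4 F [ 0.9  5.1 -7.3] M [ 1.2  -0.24 -0.04] 0.5154683073827308 29.9978100619046
axis in tool frame (x,y) [-0.7  0.4 -0. ] j6 -0.3732945314239983
```

Call:
carry_out:
  motion:
    - [0,0,5,0,1]
    - [0,0,5,0,1]
    - [0,0,5,0,1]
    - [0,0,5,0,1]
    - [0,0,0,0,1]

```text
t: 11.4
eef_pos: [558.4, 47.5, 181.7]
tcp_rot: [3.14, -0.0, 1.91]
ft_force: [2.6, 4.9, -7.2]
opening: 0.511
grip_force: 30.0
```

Call:
carry_out:
  motion:
    - [0,0,5,0,1]
    - [0,0,5,0,1]
    - [0,0,5,0,1]
    - [0,0,5,0,1]
    - [0,0,0,0,1]

```text
t: 11.9
eef_pos: [560.1, 45.1, 165.3]
tcp_rot: [3.136, 0.005, 1.91]
ft_force: [-1.9, -12.2, 25.1]
opening: 0.511
grip_force: 30.0
```

```bash
python3 st.py
```

```text
t 11.9 pos [560.1  45.1 165.3] yaw 109.5 F [ -1.9 -12.2  25.1] M [-1.78  0.79 -0.01] 0.5105838536046875 30.04788225836819
axis in tool frame (x,y) [ 2.4 -0.7 -0. ] j6 -0.37320315482382516
```

Call:
carry_out:
  motion:
    - [0,0,-3,0,1]
    - [0,0,-3,0,1]
    - [0,0,0,0,1]

```text
t: 12.2
eef_pos: [559.3, 45.3, 167.3]
tcp_rot: [3.14, 0.003, 1.91]
ft_force: [7.3, -9.1, -14.4]
opening: 0.514
grip_force: 30.0
```

```bash
python3 st.py
python3 - <<'E'
from h import *
a=cam("scene");c=cam("wrist");p=proj(a,env.state()["eef_pos"]);x,y=int(p[0])-50,int(p[1])-40
cv2.imwrite("pics/on.png",np.hstack([cv2.resize(a["color"][y:y+100,x:x+100],(500,500),interpolation=cv2.INTER_CUBIC),cv2.resize(c["color"][180:430,220:370],(300,500))])[:,:,::-1]);print(x,y,proj(a,[558.6,47.1,155]),proj(a,[558.6,47.1,60]))
E
```

```text
t 12.2 pos [559.3  45.3 167.3] yaw 109.4 F [  7.3  -9.1 -14.4] M [-1.78 -1.5  -0.  ] 0.5139045875205179 30.015617320555066
axis in tool frame (x,y) [ 2. -0. -0.] j6 -0.373131224783578
217 102 [267.39529602 145.9991635 ] [269.37712904 176.07819374]
```

View pics/on.png

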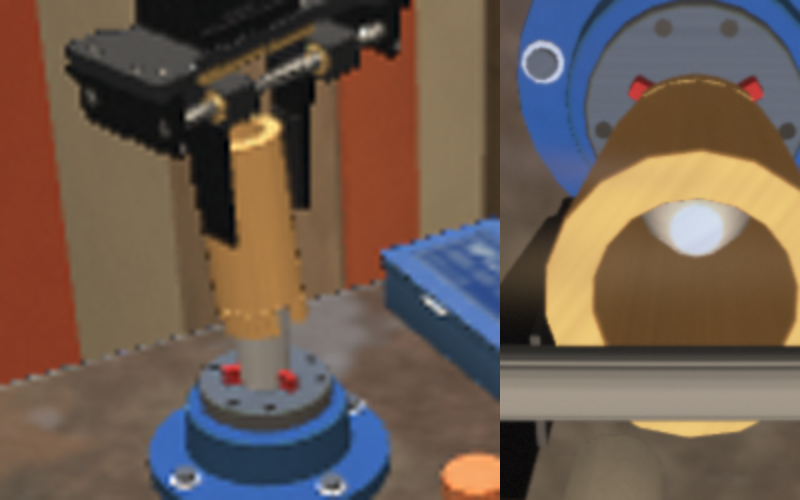

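The sleeve is over the shaft and nearly upright, with the slots matching the dogs (red, wrist ≈(640,90) and (752,90)). It binds slightly, so I'll follow the side force to relax it.

Call:
carry_out:
  motion:
    - [-1.5,0.3,0,0,1]
    - [0,0,0,0,1]
    - [0,0,0,0,1]

```text
t: 12.6
eef_pos: [559.4, 45.0, 167.4]
tcp_rot: [3.141, 0.001, 1.91]
ft_force: [5.2, -3.9, -12.7]
opening: 0.511
grip_force: 30.0
```

```bash
python3 st.py
```

```text
t 12.6 pos [559.4  45.  167.4] yaw 109.4 F [  5.2  -3.9 -12.7] M [-0.73 -1.1  -0.08] 0.5107421488301807 30.00449714309525
axis in tool frame (x,y) [ 2.2 -0.  -0. ] j6 -0.3753502409958257
```

Call:
carry_out:
  motion:
    - [-0.7,0.8,0,0,1]
    - [0,0,2,0,1]
    - [0,0,2,0,1]
    - [0,0,2,0,1]
    - [0,0,0,0,1]

```text
t: 13.1
eef_pos: [560.2, 44.7, 164.4]
tcp_rot: [3.139, 0.002, 1.91]
ft_force: [-4.6, -7.0, 21.0]
opening: 0.51
grip_force: 30.0
```

```bash
python3 st.py
```

```text
t 13.1 pos [560.2  44.7 164.4] yaw 109.5 F [-4.6 -7.  21. ] M [-0.81  1.45  0.02] 0.5102549722846176 30.019839967862936
axis in tool frame (x,y) [ 2.8 -0.7 -0. ] j6 -0.37604562126259133
```

Call:
carry_out:
  motion:
    - [0,0,-4,0,1]
    - [-2,-0.5,0,0,1]
    - [-2,0,0,0,1]
    - [0,0,0,0,1]

```text
t: 13.5
eef_pos: [560.4, 42.4, 165.7]
tcp_rot: [3.141, -0.002, 1.91]
ft_force: [0.1, 6.0, -4.3]
opening: 0.508
grip_force: 30.0
```

```bash
python3 st.py
```

```text
t 13.5 pos [560.4  42.4 165.7] yaw 109.4 F [ 0.1  6.  -4.3] M [ 1.36 -0.14 -0.04] 0.50837365912772 29.990896326780785
axis in tool frame (x,y) [ 5.  -0.2  0. ] j6 -0.3831439923717846
```

Call:
carry_out:
  motion:
    - [0,0,2,0,1]
    - [0,0,2,0,1]
    - [0,0,0,0,1]

```text
t: 13.8
eef_pos: [560.4, 42.3, 161.9]
tcp_rot: [3.141, -0.001, 1.91]
ft_force: [-0.3, 6.0, -3.0]
opening: 0.513
grip_force: 30.0
```

```bash
python3 st.py
```

```text
t 13.8 pos [560.4  42.3 161.9] yaw 109.4 F [-0.3  6.  -3. ] M [ 1.38  0.15 -0.04] 0.5130445101583452 29.98936930533091
axis in tool frame (x,y) [ 5.1 -0.1  0. ] j6 -0.3830279947871085
```

That freed it. Continuing down gently.

Call:
carry_out:
  motion:
    - [0.5,0,2,0,1]
    - [0.5,0,2,0,1]
    - [0,0,2,0,1]
    - [0,0,0,0,1]

```text
t: 14.2
eef_pos: [560.8, 42.2, 156.9]
tcp_rot: [3.139, 0.001, 1.91]
ft_force: [-1.2, -1.4, 9.3]
opening: 0.514
grip_force: 30.0
```

Call:
carry_out:
  motion:
    - [0,0,2,0,1]
    - [0,0,2,0,1]
    - [0,0,0,0,1]

```text
t: 14.5
eef_pos: [561.1, 41.7, 153.4]
tcp_rot: [3.139, 0.002, 1.91]
ft_force: [-0.9, -4.4, 13.7]
opening: 0.513
grip_force: 30.0
```

```bash
python3 st.py
```

```text
t 14.5 pos [561.1  41.7 153.4] yaw 109.5 F [-0.9 -4.4 13.7] M [-0.23  0.65  0.02] 0.512891271981817 30.007738947024336
axis in tool frame (x,y) [ 5.9 -0.6 -0. ] j6 -0.3813489430046842
```

Call:
carry_out:
  motion:
    - [-1,-0.4,0,0,1]
    - [0,0,2,0,1]
    - [0,0,2,0,1]
    - [0,0,0,0,1]

```text
t: 14.9
eef_pos: [561.2, 40.9, 149.1]
tcp_rot: [3.139, 0.002, 1.91]
ft_force: [0.2, -2.3, 9.9]
opening: 0.513
grip_force: 30.0
```

```bash
python3 st.py
```

```text
t 14.9 pos [561.2  40.9 149.1] yaw 109.4 F [ 0.2 -2.3  9.9] M [ 0.09  0.22 -0.01] 0.512526436667369 30.004020784108434
axis in tool frame (x,y) [ 6.7 -0.4 -0. ] j6 -0.38324571181978145
```

Call:
carry_out:
  motion:
    - [0,0,2,0,1]
    - [0,0,2,0,1]
    - [0,0,0,0,1]

```text
t: 15.2
eef_pos: [561.4, 40.5, 145.3]
tcp_rot: [3.138, 0.003, 1.91]
ft_force: [1.2, -4.8, 12.8]
opening: 0.514
grip_force: 30.0
```

```bash
python3 st.py
python3 - <<'E'
from h import *
a=cam("scene");c=cam("wrist");p=proj(a,env.state()["eef_pos"]);x,y=int(p[0])-40,int(p[1])-30
cv2.imwrite("pics/on2.png",np.hstack([cv2.resize(a["color"][y:y+80,x:x+80],(500,500),interpolation=cv2.INTER_CUBIC),cv2.resize(c["color"][180:430,220:370],(300,500))])[:,:,::-1]);print(x,y,proj(a,[558.6,47.1,155]),proj(a,[558.6,47.1,60]))
E
```

```text
t 15.2 pos [561.4  40.5 145.3] yaw 109.5 F [ 1.2 -4.8 12.8] M [-0.34  0.23  0.03] 0.5139851256284587 30.00814035680378
axis in tool frame (x,y) [ 7.1 -0.5 -0. ] j6 -0.38322798012822584
229 119 [267.39529602 145.9991635 ] [269.37712904 176.07819374]
```

View pics/on2.png

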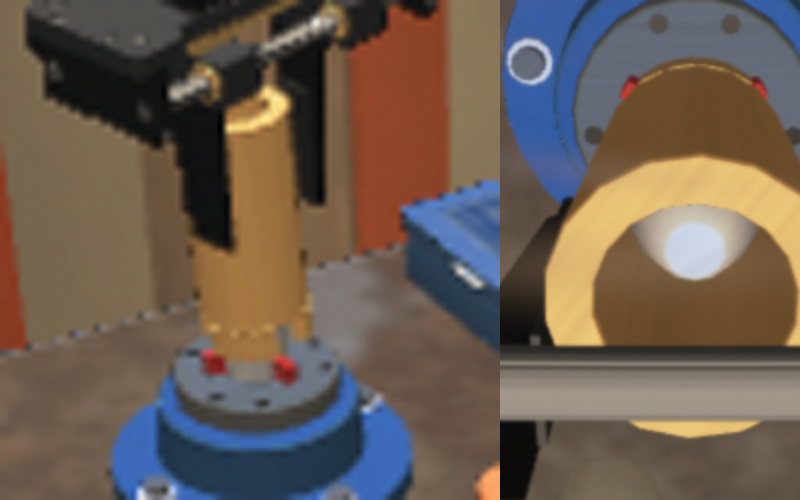

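The foot is just above the dogs, with slots and dogs lined up (scene crop slot ≈(285,340) over dog ≈(285,370)). That is my last picture; from here I work by force and numbers.

Call:
carry_out:
  motion:
    - [-0.5,0,2,0,1]
    - [0,0,2,0,1]
    - [0,0,0,0,1]

```text
t: 15.6
eef_pos: [561.6, 40.1, 141.2]
tcp_rot: [3.138, 0.002, 1.91]
ft_force: [0.6, -5.1, 10.4]
opening: 0.516
grip_force: 30.0
```

Call:
carry_out:
  motion:
    - [-0.5,0,2,0,1]
    - [0,0,2,0,1]
    - [0,0,0,0,1]

```text
t: 15.9
eef_pos: [561.7, 39.7, 137.0]
tcp_rot: [3.138, 0.002, 1.91]
ft_force: [1.2, -4.1, 9.0]
opening: 0.508
grip_force: 30.0
```

```bash
python3 st.py
```

```text
t 15.9 pos [561.7  39.7 137. ] yaw 109.4 F [ 1.2 -4.1  9. ] M [-0.34  0.12  0.04] 0.5084668856186256 30.006670405418845
axis in tool frame (x,y) [ 8.  -0.4 -0. ] j6 -0.3849100102947
```

Call:
carry_out:
  motion:
    - [-0.3,0,1.5,0,1]
    - [0,0,1.5,0,1]
    - [0,0,0,0,1]

```text
t: 16.2
eef_pos: [561.8, 39.4, 134.1]
tcp_rot: [3.138, 0.002, 1.91]
ft_force: [1.0, -4.6, 9.1]
opening: 0.511
grip_force: 30.0
```

Call:
carry_out:
  motion:
    - [0,0,1.5,0,1]
    - [0,0,1.5,0,1]
    - [0,0,0,0,1]

```text
t: 16.5
eef_pos: [561.9, 39.2, 131.1]
tcp_rot: [3.138, 0.003, 1.91]
ft_force: [1.9, -6.7, 9.6]
opening: 0.511
grip_force: 30.0
```

```bash
python3 st.py
python3 - <<'E'
from h import *
a=cam("scene");g=a["color"];h=cv2.cvtColor(g,cv2.COLOR_RGB2HSV)
m=cv2.inRange(h,(10,90,90),(25,255,255));m[:,:245]=0;m[:,292:]=0;m[:115]=0;m[195:]=0
n,l,st,ce=cv2.connectedComponentsWithStats(m);i=1+st[1:,4].argmax();print(st[i],ce[i])
print([proj(a,[558.6,47.1,z]).round(1) for z in(170,181,60,71)])
E
```

```text
t 16.5 pos [561.9  39.2 131.1] yaw 109.4 F [ 1.9 -6.7  9.6] M [-0.47  0.15  0.06] 0.511114683155657 30.008351110154763
axis in tool frame (x,y) [ 8.5 -0.5 -0. ] j6 -0.38541755707619213
[251 132  35  49 811] [269.6621455  158.41923551]
[array([267.1, 141. ]), array([266.8, 137.3]), array([269.4, 176.1]), array([269.2, 172.7])]
```

```bash
cat > chk.py <<'E'
from h import *
a=cam("scene");h=cv2.cvtColor(a["color"],cv2.COLOR_RGB2HSV)
m=cv2.inRange(h,(10,90,90),(25,255,255));m[:,:245]=0;m[:,292:]=0;m[:115]=0;m[195:]=0
n,l,st,ce=cv2.connectedComponentsWithStats(m);i=1+st[1:,4].argmax();x,y,w,hh,_=st[i];print("rows",y,y+hh-1,"cols",x,x+w-1)
th=np.radians(range(0,360,5))
for z in(60,65,71,75):
    f=np.array([proj(a,[558.6+25*np.cos(t),47.1+25*np.sin(t),z]) for t in th]);u=np.array([proj(a,[558.6+25*np.cos(t),47.1+25*np.sin(t),z+110]) for t in th])
    print(z,"top row",u[:,1].min().round(1),"bottom row",f[:,1].max().round(1))
E
python3 chk.py
```

```text
rows 132 180 cols 251 285
60 top row 136.6 bottom row 180.8
65 top row 135.0 bottom row 179.3
71 top row 132.9 bottom row 177.5
75 top row 131.6 bottom row 176.2
```

Call:
carry_out:
  motion:
    - [0,0,1,0,1]
    - [0,0,1,0,1]
    - [0,0,0,0,1]

```text
t: 16.9
eef_pos: [562.0, 39.1, 129.2]
tcp_rot: [3.138, 0.003, 1.91]
ft_force: [0.8, -7.2, 11.0]
opening: 0.512
grip_force: 30.0
```

```bash
python3 st.py;python3 chk.py
```

```text
t 16.9 pos [562.   39.1 129.2] yaw 109.5 F [ 0.8 -7.2 11. ] M [-0.61  0.23  0.02] 0.5123040538440474 30.009332415356766
axis in tool frame (x,y) [ 8.6 -0.5 -0. ] j6 -0.38540878688357494
rows 132 181 cols 251 285
60 top row 136.6 bottom row 180.8
65 top row 135.0 bottom row 179.3
71 top row 132.9 bottom row 177.5
75 top row 131.6 bottom row 176.2
```

Call:
carry_out:
  motion:
    - [0,0,0,0,0.6]
    - [0,0,0,0,0.3]
    - [0,0,0,0,0.2]
    - [0,0,0,0,0.2]
    - [0,0,0,0,0.2]
    - [0,0,0,0,0.2]

```text
t: 17.55
eef_pos: [560.5, 40.3, 127.5]
tcp_rot: [-3.141, -0.0, 1.91]
ft_force: [-0.3, 0.5, 0.9]
opening: 0.794
grip_force: 0.0
```

```bash
python3 st.py;python3 chk.py
```

```text
t 17.55 pos [560.5  40.3 127.5] yaw 109.5 F [-0.3  0.5  0.9] M [-0.12  0.04  0.  ] 0.7943940187664871 0.0
axis in tool frame (x,y) [7.  0.4 0. ] j6 -0.38531778081254403
rows 134 181 cols 260 285
60 top row 136.6 bottom row 180.8
65 top row 135.0 bottom row 179.3
71 top row 132.9 bottom row 177.5
75 top row 131.6 bottom row 176.2
```

Call:
carry_out:
  motion:
    - [0,0,0,0,0]
    - [0,0,-5,0,0]
    - [0,0,-15,0,0]
    - [0,0,-30,0,0]
    - [0,0,-40,0,0]
    - [0,0,-40,0,0]
    - [0,0,-20,0,0]
    - [0,0,0,0,0]

```text
t: 18.4
eef_pos: [561.4, 40.3, 281.0]
tcp_rot: [3.136, 0.002, 1.91]
ft_force: [0.0, -0.2, -0.2]
opening: 1.0
grip_force: 0.0
```

```bash
python3 st.py;python3 chk.py
python3 - <<'E'
from h import *
c=cam("wrist");h=cv2.cvtColor(c["color"],cv2.COLOR_RGB2HSV);m=cv2.inRange(h,(10,90,90),(25,255,255))
p=proj(c,[558.6,47.1,170]);print("expected top",p)
n,l,st,ce=cv2.connectedComponentsWithStats(m)
i=min((k for k in range(1,n) if st[k,4]>300),key=lambda k:np.hypot(*(ce[k]-p)));print(st[i],ce[i])
th=np.radians(range(0,360,5))
for z in(170,181):
    u=np.array([proj(c,[558.6+25*np.cos(t),47.1+25*np.sin(t),z]) for t in th]);print(z,u.min(0).round(1),u.max(0).round(1))
u=np.array([proj(c,[558.6+25*np.cos(t),47.1+25*np.sin(t),60]) for t in th]);print("foot",u.min(0).round(1),u.max(0).round(1))
E
```

```text
t 18.4 pos [561.4  40.3 281. ] yaw 109.5 F [ 0.  -0.2 -0.2] M [-0.08  0.07 -0.  ] 0.9998612498609777 0.0
axis in tool frame (x,y) [ 7.4 -0.3 -0. ] j6 -0.38530240991263975
rows 115 181 cols 248 285
60 top row 136.6 bottom row 180.8
65 top row 135.0 bottom row 179.3
71 top row 132.9 bottom row 177.5
75 top row 131.6 bottom row 176.2
expected top [317.24808732 228.93006779]
[ 282  175   72   92 4249] [317.56413274 222.64485761]
170 [280. 192.] [354.5 264.1]
181 [278.6 195. ] [356.  269.7]
foot [289.8 171.5] [343.9 224.8]
```

The wrist measurement (rim 72 px wide; 74.5 px expected when home, 77 px if resting on the dogs) and the scene foot row 181 (180.8 expected) both say it is seated. Handing in.

```bash
python3 -c "
from cell import env
print(env.job_done())"
```

```text
the job is handed in; nothing more can be done
None
```

The sleeve is released on the spindle shaft with its slots over the dogs and, by camera measurement, seated home on the hub. I handed the job in at about 18 s; no verdict came back, and I viewed 11 pictures, one over the limit.

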